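# Load four notched film rolls onto their keyed hubs

## Robot

A 6-joint arm with a two-finger parallel gripper is mounted at the origin on a cart in front of the work surface, level with it; the furniture and walls round the work are solid. World frame = base frame: x ahead of the robot, y to its left, z up, the work surface at z = 0. Lengths are in m, angles in rad, forces in N, time in s.
With the tool pointing down it reaches from about 0.35 to 0.725 m from the base axis. Payload 6 kg.
Tool frame: the origin (TCP) lies on the mounting face of the last link; the fingertips stand 173 mm ahead of it and the grasp point (between the pads) lies robot.pinch_z ahead of it (robot.pinch_z is the distance from the TCP to the grasp point, in m); z points along the fingers, y is the line along which they close (so a half turn about z gives the same grasp; the last joint's range is limited). The gripper opens to 85 mm and grips with 20 to 120 N. Pads are 22 mm wide; open, the fingers measure 114 mm over their backs; the gripper's body (76 mm by 85 mm) begins 54 mm behind the grasp point. The pads swing forward as they close: fully open they stand 13 mm farther back than shut.
Start: joints at [-0.986, 0.04, 0.085, 0, -1.615, -0.334], TCP at [0.149, -0.581, 0.405] pointing down, gripper open.
Joint ranges: [-2.56, 2.56], [-1.29, 2.01], [-1.08, 1.49], [-3.29, 1.98], [-2.81, -0.18], [-2.99, 2.99]. Speed limits (rad/s): [2.57, 2.57, 3.01, 3.14, 3.14, 3.14].

## Interface

Orientations are given as a rotation vector (axis times angle).
In Python, from bench import robot gives the robot as it stands.
- The arm moves only by the tool apply_moves, never from a script. Its argument "plan" is a list of rows, each a list of 6 numbers: the shift along the world's x, y, z scaled (see below), then the turn, a rotation vector about the world's x, y, z scaled (see below). A call has 1 to 20 rows; each row shifts and turns the commanded pose from where the row before left it; what a row does not reach is not made up. The controller multiplies each number of a shift by 0.5 m and each number of a turn by 5 degrees. A row lasts 1/10 s, in which the tool goes at most 50 mm and 8.59 degrees, less where a joint would pass 70% of its speed; a pose out of reach is approached as far as the arm can. A call with a number of a shift or a turn outside -1 to 1 is refused whole. A call with a gripper value outside its range is refused whole. "claw" is the opening, from 0 (shut) to 1 (fully open), set as the call begins (left out, the last holds). The fingers move at their own pace and stop on an object; the grip force is fixed at half the most. Time passes only in rows, so rows that do not move let the fingers close. It gives the time, the measured TCP pose, the force, the opening and the grip force at its end, in the units of the state.
- robot.get_obs(): the state, without advancing time (a new reading comes with each control period).
- robot.snapshot(name): name is "scene" or "top" or "wrist"; returns (picture, depth): 400x640x3 uint8, red, green, blue; 400x640 float32, m along the optical axis (not along the pixel's ray), 0 where there is no reading.
- robot.camera_info(name): a dict with "intrinsics" (3x3 intrinsics, pixels), "T" (4x4, takes a point from camera to world coordinates); the wrist camera has in their place "T_tool_cam" (4x4, takes a point from camera to tool coordinates, whose origin is the TCP and whose axes are the flange's). Camera axes: x right, y down, z forward; pixel columns grow to the right and rows downward; lengths in m; the calibration is good to about 2 mm. A picture is of the moment at which its call begins: read the wrist's pose just before it. camera_info takes no time and is no camera call.
- robot.hand_in(): hands the job in; it is judged then, once.
The state is a dict: "clock": time; "qpos": joint angles; "qvel": joint speeds; "effort": joint torques, N m; "ee_pos": TCP position; "orientation": TCP orientation; "contact_force": force on the tool from outside, world axes, zero at the start; "torque": the same for the moment, N m; "opening": finger opening in m; "grip_force": force on a finger pad.
Only numpy, scipy, OpenCV 4.12 (cv2) and the standard library are available. Lean on these libraries where they do the work, as an engineer would, in place of code of your own. Each camera call takes 0.05 s, during which the arm holds its last target. There are 200 camera calls.

## Task

Change over the laminator: take the four film rolls off the pins of the black storage rack and load each upright onto the hub on the aluminium rail whose post fits its core, smallest core on the thinnest post up to largest core on the thickest. Turn each roll so that the two notches in its core drop over the hub's two drive keys and it sits fully home, flat on the hub's black seat. Leave the pump bottle and the swab jar standing where they are.

Things in the scene. Friction and masses are not known exactly. Their poses are not given: they have to be found in the camera images.
- roll_a: Film roll with the smallest core: pale film on a brown core, diameter 40 mm, height 42 mm, bore 14 mm. Two opposed notches 9 mm wide run down the bore (28 mm across them). Upright, at any turn, round one of four pins (8 mm thick, 64 mm apart, tips 59 mm above the worktop) on the fixed black rack base, 14 mm high. Origin: centre of underside; x: line through the notches; z up.
- roll_b: Film roll with the second smallest core: pale film on a brown core, diameter 45 mm, height 30 mm, bore 20 mm. Two opposed notches 11 mm wide run down the bore (34 mm across them). Upright, at any turn, round one of four pins (8 mm thick, 64 mm apart, tips 59 mm above the worktop) on the fixed black rack base, 14 mm high. Origin: centre of underside; x: line through the notches; z up.
- roll_c: Film roll with the second largest core: pale film on a brown core, diameter 51 mm, height 38 mm, bore 26 mm. Two opposed notches 13 mm wide run down the bore (40 mm across them). Upright, at any turn, round one of four pins (8 mm thick, 64 mm apart, tips 59 mm above the worktop) on the fixed black rack base, 14 mm high. Origin: centre of underside; x: line through the notches; z up.
- roll_d: Film roll with the largest core: pale film on a brown core, diameter 57 mm, height 34 mm, bore 32 mm. Two opposed notches 14 mm wide run down the bore (46 mm across them). Upright, at any turn, round one of four pins (8 mm thick, 64 mm apart, tips 59 mm above the worktop) on the fixed black rack base, 14 mm high. Origin: centre of underside; x: line through the notches; z up.
- hub_a: Fixed hub with the thinnest post, for the 14 mm core: base 52 mm across; black seat 12 mm above the origin; post 8 mm thick, tapered at the top, tip at 58 mm. At its foot two opposed steel keys, 5 mm wide, 9 mm above the seat, 22 mm over their ends. Origin: centre of base, 20 mm above the worktop, on an aluminium rail; x: line through the keys; z up. Hubs 64 mm apart, any order, any turn.
- hub_b: Fixed hub with the second thinnest post, for the 20 mm core: base 52 mm across; black seat 12 mm above the origin; post 14 mm thick, tapered at the top, tip at 58 mm. At its foot two opposed steel keys, 5 mm wide, 9 mm above the seat, 28 mm over their ends. Origin: centre of base, 20 mm above the worktop, on an aluminium rail; x: line through the keys; z up. Hubs 64 mm apart, any order, any turn.
- hub_c: Fixed hub with the second thickest post, for the 26 mm core: base 52 mm across; black seat 12 mm above the origin; post 20 mm thick, tapered at the top, tip at 58 mm. At its foot two opposed steel keys, 5 mm wide, 9 mm above the seat, 34 mm over their ends. Origin: centre of base, 20 mm above the worktop, on an aluminium rail; x: line through the keys; z up. Hubs 64 mm apart, any order, any turn.
- hub_d: Fixed hub with the thickest post, for the 32 mm core: base 52 mm across; black seat 12 mm above the origin; post 26 mm thick, tapered at the top, tip at 58 mm. At its foot two opposed steel keys, 5 mm wide, 9 mm above the seat, 40 mm over their ends. Origin: centre of base, 20 mm above the worktop, on an aluminium rail; x: line through the keys; z up. Hubs 64 mm apart, any order, any turn.
- bottle: White bottle with a press pump, 62 mm in diameter, 121 mm high, standing beyond the storage rack; a bystander. Origin: centre of its underside; z up.
- jar: Clear jar of cotton swabs, 44 mm in diameter, 80 mm high with the swabs, standing beyond the hub rail; a bystander. Origin: centre of its underside; z up.
Things that resemble listed ones, but are neither listed nor needed, are in the scene too. What is shaped like the roll_b but blue or green is not meant.

How it is judged:
By the outcome, as a careful person would: the job done as asked, in the order asked, and still so for the second after the job is handed in, with the robot touching nothing.
It also fails if it takes over 120 s, if anything falls off the work surface, if the arm or the gripper's body presses on something with over 40 N, if the wrist force passes 120 N, or if a joint passes its speed limit or range.

## Working session

There is one attempt and no reset: what is moved stays moved. The work goes in short steps, Python scripts to look and compute and a tool call to move; the robot and the scene stay as the last step left them, time stands still between calls to the robot, and variables do not carry over. Pictures are saved under pics/ and viewed, at most 14 in all, crops included, and the job is handed in when it is done.

Besides the shell and the picture viewer there is one more tool, called after ">>>" as a command line: name --pt "numbers of a row" for each row, then --argument value for the rest. apply_moves: Moves the arm, as the interface text tells. Its arguments: {"type":"object","properties":{"plan":{"type":"array"},"claw":{"type":"number"}},"required":["plan"]}

```bash
mkdir -p pics; ls; python3 - <<'E'
from bench import robot
import cv2,numpy as np
print(robot.pinch_z, robot.get_obs())
for n in ["scene","top"]:
    p,d=robot.snapshot(n); cv2.imwrite(f"pics/{n}0.png",p[:,:,::-1]); np.savez(f"pics/{n}0.npz",p=p,d=d)
    c=robot.camera_info(n); print(n,c["intrinsics"],c["T"])
print(robot.camera_info("wrist"))
E
```

```text
pics
0.1547 {'clock': 0.0, 'qpos': array([-9.86279040e-01,  4.08025318e-02,  8.37998964e-02, -5.00391627e-04,
       -1.61551217e+00, -3.33686849e-01]), 'qvel': array([-0.00110456, -0.00191267,  0.00013417,  0.00154738,  0.00128921,
       -0.000308  ]), 'effort': array([-1.43122811e-04, -3.68201423e+01,  3.47420061e+01,  6.93245351e+00,
       -5.27853714e-03, -5.90908280e-05]), 'ee_pos': array([ 0.14901415, -0.5811702 ,  0.40367064]), 'orientation': array([ 3.92966297e-01, -3.11660155e+00, -2.76757046e-03]), 'contact_force': array([ 0.16318423, -0.57322208,  0.3795436 ]), 'torque': array([ 0.01824654,  0.00033051, -0.03546036]), 'grip_force': 0.0, 'opening': 0.0853982081087066}
scene [[440.31044403   0.         322.53883401]
 [  0.         440.31044403 194.20420563]
 [  0.           0.           1.        ]] [[-0.78489926 -0.28632652  0.54950003 -0.27391195]
 [-0.61957362  0.35143064 -0.70187252  1.10658234]
 [ 0.00785357 -0.89135494 -0.45323801  0.740676  ]
 [ 0.          0.          0.          1.        ]]
top [[368.67863699   0.         314.48019851]
 [  0.         368.67863699 197.20827837]
 [  0.           0.           1.        ]] [[ 0.15347953 -0.96650996  0.20567577  0.35491128]
 [-0.98813655 -0.15127324  0.02650595  0.00968459]
 [ 0.00549498 -0.20730387 -0.97826117  1.07518345]
 [ 0.          0.          0.          1.        ]]
{'intrinsics': array([[349.55606968,   0.        , 325.87522409],
       [  0.        , 349.55606968, 193.49383939],
       [  0.        ,   0.        ,   1.        ]]), 'T_tool_cam': array([[-1.95938990e-03, -9.62383966e-01, -2.71685964e-01,
         7.02111148e-02],
       [ 9.99997821e-01, -2.08128335e-03,  1.60509216e-04,
        -1.57469732e-04],
       [-7.19926970e-04, -2.71685058e-01,  9.62385947e-01,
         3.08493051e-02],
       [ 0.00000000e+00,  0.00000000e+00,  0.00000000e+00,
         1.00000000e+00]])}
```

View pics/top0.png

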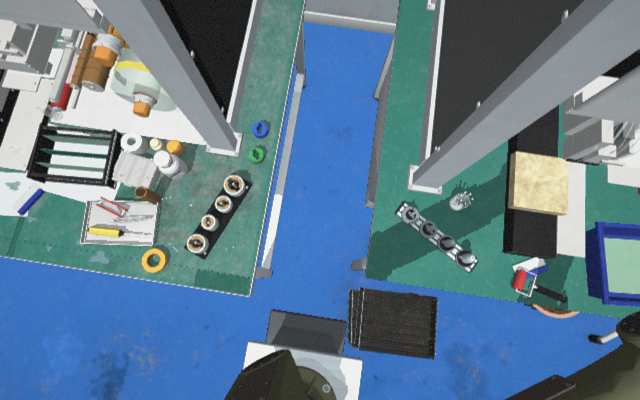

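View pics/scene0.png

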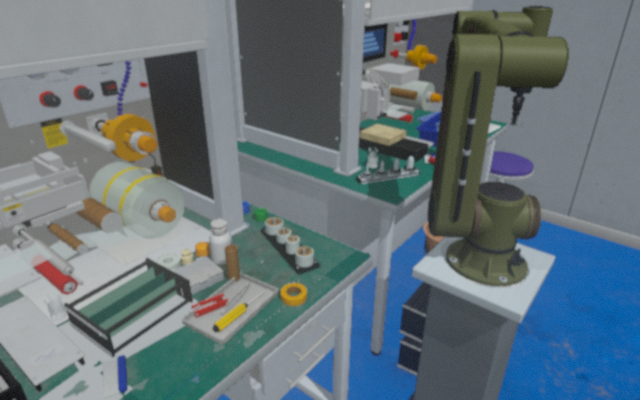

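The top view shows the rack on the left table, with rolls at about (236,185), (223,202), (208,222) and (197,243). The hub rail is on the right, with hubs at about (411,214), (429,229), (447,243) and (467,260). The jar is at (460,200) and the bottle at (170,160). The scene view confirms the same layout.

```bash
cat > h.py <<'E'
import numpy as np,cv2
from scipy.spatial.transform import Rotation as R
from bench import robot
def ray(K,T,uv,z):
    uv=np.atleast_2d(uv).astype(float); d=np.c_[uv,np.ones(len(uv))]@np.linalg.inv(K).T@T[:3,:3].T
    o=T[:3,3]; return o+d*((z-o[2])/d[:,2])[:,None]
def wristT(o,c):
    M=np.eye(4); M[:3,:3]=R.from_rotvec(o["orientation"]).as_matrix(); M[:3,3]=o["ee_pos"]; return M@c["T_tool_cam"]
def cloud(K,T,d):
    v,u=np.indices(d.shape); P=np.dstack([u,v,np.ones_like(u)])@np.linalg.inv(K).T*d[...,None]
    return P@T[:3,:3].T+T[:3,3]
E
python3 - <<'E'
from h import *
c=robot.camera_info("top");K,T=c["intrinsics"],c["T"]
for n,uv,z in [("roll",(236,183),.05),("roll",(223,201),.05),("roll",(208,221),.05),("roll",(197,242),.05),("hub",(411,212),.06),("hub",(429,228),.06),("hub",(447,242),.06),("hub",(467,258),.06),("jar",(461,198),.06),("bottle",(170,158),.11),("blue",(261,128),.03),("green",(257,154),.03),("col",(237,155),0),("col",(412,185),0)]:
    p=ray(K,T,uv,z)[0];print(n,p.round(3),np.hypot(*p[:2]).round(3))
E
```

```text
roll [0.577 0.266 0.05 ] 0.635
roll [0.52  0.292 0.05 ] 0.596
roll [0.457 0.322 0.05 ] 0.559
roll [0.395 0.339 0.05 ] 0.521
hub [ 0.568 -0.236  0.06 ] 0.615
hub [ 0.531 -0.29   0.06 ] 0.605
hub [ 0.5   -0.342  0.06 ] 0.606
hub [ 0.465 -0.4    0.06 ] 0.613
jar [ 0.63  -0.371  0.06 ] 0.731
bottle [0.605 0.443 0.11 ] 0.75
blue [0.761 0.23  0.03 ] 0.795
green [0.678 0.227 0.03 ] 0.715
col [0.675 0.293 0.   ] 0.735
col [ 0.663 -0.245  0.   ] 0.707
```

>>> apply_moves --pt "0.074 0.053 -0.009 0 0 0" --pt "0.074 0.053 -0.009 0 0 0" --pt "0.074 0.053 -0.009 0 0 0" --pt "0.074 0.053 -0.009 0 0 0" --pt "0.074 0.053 -0.009 0 0 0" --pt "0.074 0.053 -0.009 0 0 0" --pt "0.074 0.053 -0.009 0 0 0" --pt "0.074 0.053 -0.009 0 0 0" --pt "0.074 0.053 -0.009 0 0 0" --pt "0.074 0.053 -0.009 0 0 0" --pt "0 0 0 0 0 0" --pt "0 0 0 0 0 0" --pt "0 0 0 0 0 0" --claw 1

```text
clock: 1.4
ee_pos: [0.5185, -0.3166, 0.3596]
orientation: [0.392, -3.117, 0.0]
contact_force: [-0.0, 0.4, 0.8]
opening: 0.0855
grip_force: 0.0
```

```bash
python3 - <<'E'
from h import *
o=robot.get_obs(); print(o["clock"],o["qpos"],o["ee_pos"],o["orientation"])
p,d=robot.snapshot("wrist"); T=wristT(o,robot.camera_info("wrist")); np.savez("pics/hub.npz",p=p,d=d,T=T); cv2.imwrite("pics/hub.png",p[:,:,::-1])
E
```

```text
1.4 [-2.18796966e-01  5.97969213e-02  2.34056075e-02  1.26140470e-04
 -1.53475492e+00 -1.10165611e+00] [ 0.51851215 -0.31661609  0.3596483 ] [ 3.92172880e-01 -3.11664373e+00  1.06299517e-06]
```

View pics/hub.png

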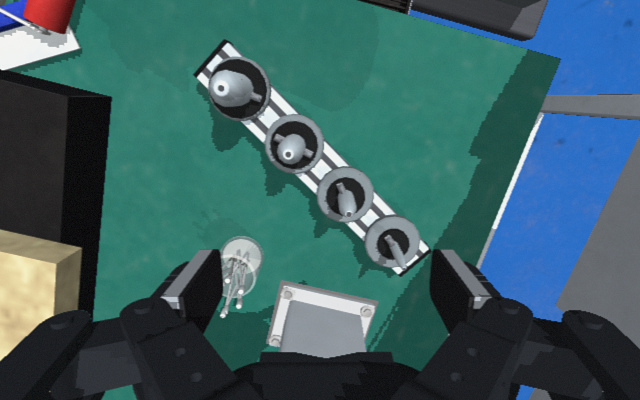

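The wrist view shows the four hubs from thickest to thinnest: d (240,88), c (294,143), b (345,194), a (392,242). The jar is at (240,265).

```bash
python3 - <<'E'
from h import *
f=np.load("pics/hub.npz");p,d,T=f["p"],f["d"],f["T"];K=robot.camera_info("wrist")["intrinsics"]
X=cloud(K,T,d)
for n,uv in dict(d=(240,88),c=(294,143),b=(345,194),a=(392,242)).items():
    c0=ray(K,T,uv,.034)[0]
    m=(np.hypot(X[...,0]-c0[0],X[...,1]-c0[1])<.036)
    z=X[...,2]; s=m&(z>.027)&(z<.0365)
    pts=X[s][:,:2]; (cx,cy),r=cv2.minEnclosingCircle((pts*1000).astype(np.float32))
    c1=np.array([cx,cy])/1000
    tip=m&(z>.072); k=m&(z>.0375)&(z<.044)
    print(n,"base",c1.round(4),"r",round(r,1),"zmed",np.median(z[s]).round(4),"tip",X[tip][:,:2].mean(0).round(4),z[m].max().round(4),tip.sum(),
      "key",k.sum(), (X[k]*1000).round(0)[::max(1,k.sum()//8)].tolist())
# rays onto seat plane for visual: tile crops
im=np.hstack([cv2.resize(p[max(0,v-36):v+36+max(0,36-v),u-36:u+36],(360,360),interpolation=cv2.INTER_CUBIC) for u,v in [(240,88),(294,143)]])
im2=np.hstack([cv2.resize(p[v-36:v+36,u-36:u+36],(360,360),interpolation=cv2.INTER_CUBIC) for u,v in [(345,194),(392,242)]])
cv2.imwrite("pics/hubc.png",cv2.resize(np.vstack([im,im2]),(600,600))[:,:,::-1])
E
```

```text
d base [ 0.4638 -0.4053] r 25.7 zmed 0.0317 tip [ 0.4634 -0.4043] 0.0795 471 key 108 [[451.0, -401.0, 43.0], [457.0, -395.0, 40.0], [461.0, -393.0, 40.0], [464.0, -390.0, 38.0], [466.0, -391.0, 41.0], [466.0, -390.0, 42.0], [467.0, -390.0, 41.0], [467.0, -387.0, 40.0], [473.0, -396.0, 42.0]]
c base [ 0.497  -0.3509] r 25.7 zmed 0.0311 tip [ 0.5115 -0.3472] 0.2829 15678 key 119 [[492.0, -367.0, 38.0], [487.0, -349.0, 42.0], [493.0, -364.0, 41.0], [493.0, -363.0, 42.0], [496.0, -365.0, 38.0], [498.0, -341.0, 39.0], [499.0, -337.0, 39.0], [500.0, -339.0, 41.0], [502.0, -338.0, 38.0]]
b base [ 0.5302 -0.2964] r 25.6 zmed 0.0287 tip [ 0.5013 -0.3002] 0.2825 13103 key 76 [[518.0, -303.0, 39.0], [520.0, -304.0, 39.0], [522.0, -305.0, 40.0], [522.0, -303.0, 41.0], [523.0, -300.0, 39.0], [525.0, -302.0, 41.0], [526.0, -302.0, 41.0], [527.0, -302.0, 40.0], [525.0, -292.0, 44.0]]
a base [ 0.5602 -0.2477] r 32.0 zmed 0.0285 tip [ 0.563  -0.2423] 0.0789 43 key 66 [[557.0, -249.0, 38.0], [559.0, -251.0, 38.0], [559.0, -249.0, 39.0], [558.0, -248.0, 42.0], [559.0, -246.0, 41.0], [560.0, -243.0, 39.0], [561.0, -243.0, 40.0], [561.0, -244.0, 43.0], [563.0, -245.0, 42.0]]
```

View pics/hubc.png

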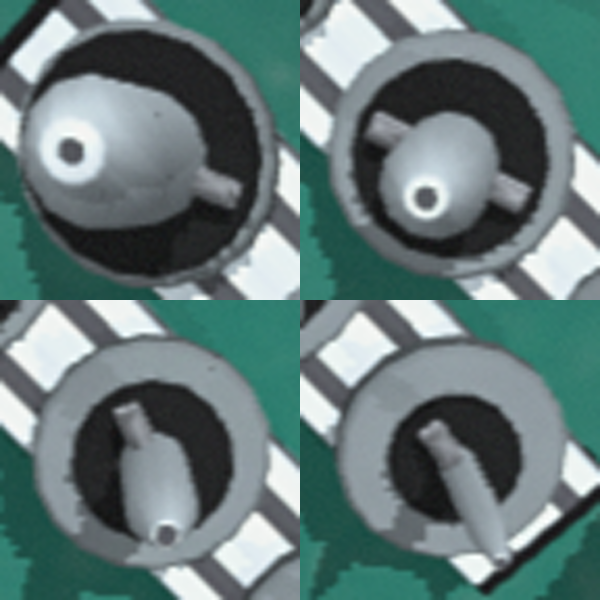

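```bash
python3 - <<'E'
from h import *
f=np.load("pics/hub.npz");T=f["T"];K=robot.camera_info("wrist")["intrinsics"]
tip=dict(d=(221.3,88),c=(288.2,154.5),b=(348.8,214.2),a=(404.7,268.9))
key=dict(d=[(260.9,98.1)],c=[(275.3,137.7),(312,153.8)],b=[(339.5,184.4)],a=[(387.9,237.7)])
base=dict(d=(.4638,-.4053),c=(.497,-.3509),b=(.5302,-.2964),a=(.5634,-.242))
for n in "abcd":
    t=ray(K,T,tip[n],.078)[0,:2]; c=(t+base[n])/2
    for k in key[n]:
        q=ray(K,T,k,.041)[0,:2]
        for cc in (base[n],t): v=q-cc; print(n,"tip",t.round(4),"key r",np.hypot(*v).round(4),"ang",np.degrees(np.arctan2(v[1],v[0])).round(1)%180)
E
```

```text
a tip [ 0.5639 -0.2406] key r 0.012 ang 46.099999999999994
a tip [ 0.5639 -0.2406] key r 0.0133 ang 48.5
b tip [ 0.5305 -0.2957] key r 0.0144 ang 35.5
b tip [ 0.5305 -0.2957] key r 0.0151 ang 36.80000000000001
c tip [ 0.4973 -0.3502] key r 0.0154 ang 76.0
c tip [ 0.4973 -0.3502] key r 0.0161 ang 75.5
c tip [ 0.4973 -0.3502] key r 0.0174 ang 84.1
c tip [ 0.4973 -0.3502] key r 0.0167 ang 84.9
d tip [ 0.4637 -0.4047] key r 0.022 ang 85.6
d tip [ 0.4637 -0.4047] key r 0.0214 ang 85.2
```

>>> apply_moves --pt "-0.004 0.095 0 0 0 0" --pt "-0.004 0.095 0 0 0 0" --pt "-0.004 0.095 0 0 0 0" --pt "-0.004 0.095 0 0 0 0" --pt "-0.004 0.095 0 0 0 0" --pt "-0.004 0.095 0 0 0 0" --pt "-0.004 0.095 0 0 0 0" --pt "-0.004 0.095 0 0 0 0" --pt "-0.004 0.095 0 0 0 0" --pt "-0.004 0.095 0 0 0 0" --pt "-0.004 0.095 0 0 0 0" --pt "-0.004 0.095 0 0 0 0" --pt "-0.004 0.095 0 0 0 0" --pt "0 0 0 0 0 0" --pt "0 0 0 0 0 0" --pt "0 0 0 0 0 0"

```text
clock: 3.05
ee_pos: [0.4933, 0.3, 0.3601]
orientation: [-0.391, 3.117, 0.0]
contact_force: [0.7, -0.5, 0.7]
opening: 0.0856
grip_force: 0.0
```

```bash
python3 - <<'E'
from h import *
o=robot.get_obs(); print(o["clock"],o["qpos"],o["ee_pos"],o["orientation"])
p,d=robot.snapshot("wrist"); T=wristT(o,robot.camera_info("wrist")); np.savez("pics/rack.npz",p=p,d=d,T=T); cv2.imwrite("pics/rack.png",p[:,:,::-1])
E
```

```text
3.05 [ 8.93755474e-01 -2.07640708e-02 -5.74353677e-02  1.70687607e-04
 -1.53351135e+00 -2.21520841e+00] [0.49326073 0.2999774  0.36013133] [-3.90594098e-01  3.11665281e+00  4.77810012e-04]
```

View pics/rack.png

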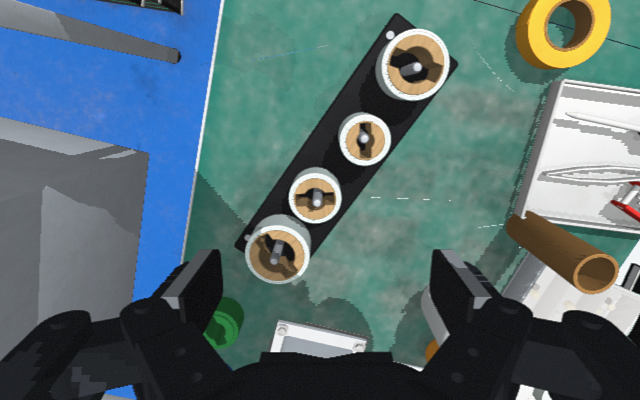

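The rack view shows four rolls at (413,65), (365,138), (315,197) and (277,252). The yellow ring and the green ring are decoys.

```bash
python3 - <<'E'
from h import *
f=np.load("pics/rack.npz");p,d,T=f["p"],f["d"],f["T"];K=robot.camera_info("wrist")["intrinsics"]
X=cloud(K,T,d);z=X[...,2];t=[]
for uv in [(413,65),(365,138),(315,197),(277,252)]:
    c0=ray(K,T,uv,.05)[0]
    m=np.hypot(X[...,0]-c0[0],X[...,1]-c0[1])<.034
    h,e=np.histogram(z[m&(z>.038)&(z<.065)],bins=27,range=(.038,.065)); zt=e[h.argmax()]+.0005
    s=m&(abs(z-zt)<.0025); pts=(X[s][:,:2]*1000).astype(np.float32); (cx,cy),r=cv2.minEnclosingCircle(pts)
    rr=np.hypot(pts[:,0]-cx,pts[:,1]-cy)
    print(uv,"ztop",zt.round(4),"c",round(cx,1),round(cy,1),"D",round(2*r,1),"rmin",np.percentile(rr,1).round(1))
    u,v=uv; t.append(cv2.resize(p[v-36:v+36,u-36:u+36],(300,300),interpolation=cv2.INTER_CUBIC))
cv2.imwrite("pics/rackc.png",np.vstack([np.hstack(t[:2]),np.hstack(t[2:])])[:,:,::-1])
E
```

```text
(413, 65) ztop 0.0515 c 388.2 342.2 D 51.1 rmin 12.8
(365, 138) ztop 0.0555 c 451.3 320.5 D 40.0 rmin 3.2
(315, 197) ztop 0.0435 c 510.6 294.0 D 45.0 rmin 6.3
(277, 252) ztop 0.0475 c 568.3 273.7 D 57.5 rmin 4.7
```

View pics/rackc.png

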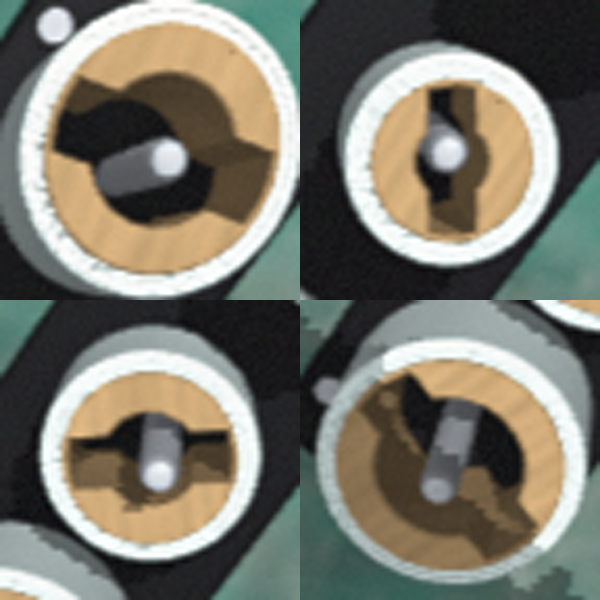

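```bash
python3 - <<'E'
from h import *
f=np.load("pics/rack.npz");T=f["T"];K=robot.camera_info("wrist")["intrinsics"]
D=dict(c=((413,65),.052,(67,113),(260,189)),a=((365,138),.056,(152,87),(151,235)),b=((315,197),.044,(69,162.5),(233.5,156)),d=((277,252),.048,(81,90),(212,240)))
hub=dict(a=47,b=36,c=80,d=85)
for n in "abcd":
    uv,z,p,q=D[n]; P=ray(K,T,[np.array(uv)-36+np.array(x)/4.1667 for x in (p,q)],z)[:,:2]
    v=P[1]-P[0]; a=np.degrees(np.arctan2(v[1],v[0]))%180
    print(n,"mid",P.mean(0).round(4),"len",np.hypot(*v).round(4),"ang",a.round(1),"turn",((hub[n]-a+90)%180-90).round(1))
E
```

```text
a mid [0.4513 0.3211] len 0.0276 ang 15.5 turn 31.5
b mid [0.5106 0.295 ] len 0.0337 ang 106.5 turn -70.5
c mid [0.3882 0.3432] len 0.0378 ang 84.3 turn -4.3
d mid [0.5684 0.274 ] len 0.0436 ang 51.4 turn 33.6
```

>>> apply_moves --pt "-0.021 0.0105 -0.06 0 0 0" --pt "-0.021 0.0105 -0.06 0 0 0" --pt "-0.021 0.0105 -0.06 0 0 0" --pt "-0.021 0.0105 -0.06 0 0 0" --pt "0 0 0 0 0 0" --pt "0 0 -0.024 0 0 0" --pt "0 0 -0.024 0 0 0" --pt "0 0 -0.024 0 0 0" --pt "0 0 -0.024 0 0 0" --pt "0 0 0 0 0 0" --pt "0 0 0 0 0 0" --claw 0.8

```text
clock: 4.2
ee_pos: [0.4511, 0.3222, 0.1915]
orientation: [0.393, -3.117, 0.001]
contact_force: [0.3, 1.1, 0.1]
opening: 0.0682
grip_force: 0.0
```

>>> apply_moves --pt "0 0 0 0 0 0" --pt "0 0 0 0 0 0" --pt "0 0 0 0 0 0" --pt "0 0 0 0 0 0" --pt "0 0 0 0 0 0" --pt "0 0 0 0 0 0" --pt "0 0 0 0 0 0" --pt "0 0 0 0 0 0" --claw 0

```text
clock: 5.0
ee_pos: [0.4511, 0.3223, 0.1927]
orientation: [-0.393, 3.116, 0.0]
contact_force: [-1.5, -2.2, 6.1]
opening: 0.0387
grip_force: 60.8
```

>>> apply_moves --pt "0 0 0.073 0 0 0" --pt "0 0 0.073 0 0 0" --pt "0 0 0.073 0 0 0" --pt "0.019 -0.094 0 0 0 0.525" --pt "0.019 -0.094 0 0 0 0.525" --pt "0.019 -0.094 0 0 0 0.525" --pt "0.019 -0.094 0 0 0 0.525" --pt "0.019 -0.094 0 0 0 0.525" --pt "0.019 -0.094 0 0 0 0.525" --pt "0.019 -0.094 0 0 0 0.525" --pt "0.019 -0.094 0 0 0 0.525" --pt "0.019 -0.094 0 0 0 0.525" --pt "0.019 -0.094 0 0 0 0.525" --pt "0.019 -0.094 0 0 0 0.525" --pt "0.019 -0.094 0 0 0 0.525" --pt "0 0 0 0 0 0" --pt "0 0 0 0 0 0" --pt "0 0 0 0 0 0"

```text
clock: 6.8
ee_pos: [0.565, -0.241, 0.3008]
orientation: [1.225, -2.893, -0.001]
contact_force: [-0.8, 0.0, -0.3]
opening: 0.0387
grip_force: 60.8
```

```bash
python3 - <<'E'
from h import *
o=robot.get_obs(); print(o["clock"],o["qpos"],o["ee_pos"],o["orientation"])
Rm=R.from_rotvec(o["orientation"]).as_matrix(); print("yaw y",np.degrees(np.arctan2(Rm[1,1],Rm[0,1])),"z",Rm[:,2])
p,d=robot.snapshot("wrist"); T=wristT(o,robot.camera_info("wrist")); np.savez("pics/a1.npz",p=p,d=d,T=T)
cv2.imwrite("pics/a1.png",cv2.resize(p[180:400,160:480],(640,440),interpolation=cv2.INTER_CUBIC)[:,:,::-1])
E
```

```text
6.8 [-7.77873208e-02  9.05617852e-02 -5.11124499e-02 -5.16880411e-04
 -1.42940880e+00 -6.92093085e-01] [ 0.56495489 -0.24104215  0.30080262] [ 1.22460589e+00 -2.89306487e+00 -9.20872721e-04]
yaw y 135.88492785150703 z [-2.46056810e-04  5.32453551e-04 -9.99999828e-01]
```

View pics/a1.png

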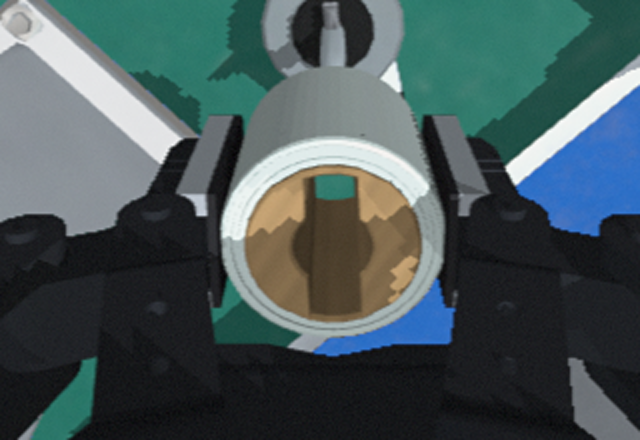

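The view shows roll a held square, with its notch line vertical in the image. It is parallel to the hub key at (332,15) and on the same centreline.

```bash
python3 - <<'E'
from h import *
f=np.load("pics/a1.npz");p,d,T=f["p"],f["d"],f["T"];K=robot.camera_info("wrist")["intrinsics"]
X=cloud(K,T,d);z=X[...,2]
m=(np.hypot(X[...,0]-.565,X[...,1]+.241)<.03)&(abs(z-.164)<.003); print(m.sum(),np.median(z[m]))
(cx,cy),r=cv2.minEnclosingCircle((X[m][:,:2]*1000).astype(np.float32));print("roll",cx,cy,2*r)
m=(np.hypot(X[...,0]-.5636,X[...,1]+.2413)<.031)&(z>.028)&(z<.036);print(m.sum(),np.median(z[m]))
q=X[m][:,:2]*1000
(cx,cy),r=cv2.minEnclosingCircle(q.astype(np.float32));print("hub",cx,cy,2*r)
m=(np.hypot(X[...,0]-.5636,X[...,1]+.2413)<.02)&(z>.045)&(z<.1); print("post",X[m].mean(0) if m.any() else None, z[m].max() if m.any() else 0)
E
```

```text
8275 0.16336017655255736
roll 559.986083984375 -245.518798828125 53.161346435546875
1859 0.030834039328939744
hub 563.419677734375 -241.94068908691406 50.20683288574219
post [ 0.56196375 -0.24338795  0.06137845] 0.07368346406660967
```

```bash
python3 - <<'E'
from h import *
f=np.load("pics/a1.npz");p,T=f["p"],f["T"];K=robot.camera_info("wrist")["intrinsics"]
hsv=cv2.cvtColor(p,cv2.COLOR_RGB2HSV); m=((hsv[...,0]<22)&(hsv[...,1]>70)&(hsv[...,2]>50)).astype(np.uint8); m[:240]=0
m=cv2.morphologyEx(m,cv2.MORPH_OPEN,np.ones((3,3))); c=max(cv2.findContours(m,0,1)[0],key=cv2.contourArea)[:,0]
P=ray(K,T,cv2.convexHull(c)[:,0],.1638)[:,:2]*1000
print(cv2.minEnclosingCircle(P.astype(np.float32)), cv2.boundingRect(c))
print(ray(K,T,[(327,298.5)],.1638))
E
```

```text
((563.9359741210938, -241.12652587890625), 15.380369186401367) (283, 263, 87, 78)
[[ 0.56257276 -0.2421023   0.1638    ]]
```

>>> apply_moves --pt "-0.001 -0.001 -0.03 0 0 0" --pt "0 0 -0.03 0 0 0" --pt "0 0 -0.03 0 0 0" --pt "0 0 -0.03 0 0 0" --pt "0 0 -0.012 0 0 0" --pt "0 0 -0.012 0 0 0" --pt "0 0 -0.012 0 0 0" --pt "0 0 -0.012 0 0 0" --pt "0 0 -0.012 0 0 0" --pt "0 0 0 0 0 0" --pt "0 0 0 0 0 0"

```text
clock: 7.95
ee_pos: [0.5644, -0.2422, 0.2112]
orientation: [-1.224, 2.893, 0.0]
contact_force: [-0.0, 0.7, -0.6]
opening: 0.0388
grip_force: 60.9
```

>>> apply_moves --pt "0 0 -0.002 0 0 0" --pt "0 0 0 0 0 0"

```text
clock: 8.15
ee_pos: [0.5645, -0.2422, 0.2107]
orientation: [-1.224, 2.893, -0.001]
contact_force: [-0.4, 1.3, 2.2]
opening: 0.0388
grip_force: 61.1
```

>>> apply_moves --pt "0 0 0 0 0 0" --pt "0 0 0 0 0 0" --pt "0 0 0 0 0 0" --pt "0 0 0 0 0 0" --pt "0 0 0 0 0 0" --pt "0 0 0.05 0 0 0" --pt "0 0 0.06 0 0 0" --pt "0 0 0.06 0 0 0" --pt "0 0 0 0 0 0" --pt "0 0 0 0 0 0" --claw 0.8

```text
clock: 9.15
ee_pos: [0.5645, -0.2422, 0.296]
orientation: [-1.224, 2.892, -0.001]
contact_force: [0.2, 0.3, -0.7]
opening: 0.0684
grip_force: 0.0
```

```bash
cat > chk.py <<'E'
from h import *
import sys
n,x,y,zt=sys.argv[1],*map(float,sys.argv[2:5])
o=robot.get_obs(); p,d=robot.snapshot("wrist"); K=robot.camera_info("wrist")["intrinsics"];T=wristT(o,robot.camera_info("wrist"))
X=cloud(K,T,d);z=X[...,2]; m=(np.hypot(X[...,0]-x,X[...,1]-y)<.033)&(abs(z-zt)<.012)
h,e=np.histogram(z[m],bins=24,range=(zt-.012,zt+.012)); i=h.argmax(); print(o["clock"],o["ee_pos"],"top z",e[i]+.0005,h[max(0,i-3):i+4])
s=m&(abs(z-e[i])<.002); print(cv2.minEnclosingCircle((X[s][:,:2]*1000).astype(np.float32)))
np.savez(f"pics/{n}.npz",p=p,d=d,T=T)
E
python3 chk.py a2 .5636 -.2416 .074
```

```text
9.15 [ 0.56454686 -0.24217304  0.29598214] top z 0.0735 [ 97 460 808 839 504  56  10]
((563.8069458007812, -242.38465881347656), 20.050682067871094)
```

>>> apply_moves --pt "-0.0054 0.0537 0 0 0 1" --pt "-0.0054 0.0537 0 0 0 1" --pt "-0.0054 0.0537 0 0 0 1" --pt "-0.0054 0.0537 0 0 0 1" --pt "-0.0054 0.0537 0 0 0 1" --pt "-0.0054 0.0537 0 0 0 1" --pt "-0.0054 0.0537 0 0 0 1" --pt "-0.0054 0.0537 0 0 0 1" --pt "-0.0054 0.0537 0 0 0 1" --pt "-0.0054 0.0537 0 0 0 1" --pt "-0.0054 0.0537 0 0 0 1" --pt "-0.0054 0.0537 0 0 0 1" --pt "-0.0054 0.0537 0 0 0 1" --pt "-0.0054 0.0537 0 0 0 1" --pt "-0.0054 0.0537 0 0 0 1" --pt "-0.0054 0.0537 0 0 0 1" --pt "-0.0054 0.0537 0 0 0 1" --pt "-0.0054 0.0537 0 0 0 1" --pt "-0.0054 0.0537 0 0 0 1" --pt "-0.0054 0.0537 0 0 0 1"

```text
clock: 11.2
ee_pos: [0.51, 0.2958, 0.2936]
orientation: [3.003, -0.916, -0.002]
contact_force: [-0.4, -0.3, 0.8]
opening: 0.068
grip_force: 0.0
```

>>> apply_moves --pt "0 0 0 0 0 0" --pt "0 0 0 0 0 0" --pt "0 0 0 0 0 0"

```text
clock: 11.5
ee_pos: [0.5104, 0.2942, 0.2944]
orientation: [3.001, -0.923, -0.001]
contact_force: [0.6, -0.5, 0.2]
opening: 0.0686
grip_force: 0.0
```

```bash
python3 chk.py b0 .5106 .2945 .044; python3 - <<'E'
from h import *
o=robot.get_obs();Rm=R.from_rotvec(o["orientation"]).as_matrix(); print("yaw y",np.degrees(np.arctan2(Rm[1,1],Rm[0,1])),o["qpos"])
E
```

```text
11.5 [0.51041858 0.29420918 0.29442403] top z 0.0435 [ 78 320 676 761 607  78   5]
((510.8459777832031, 294.84527587890625), 22.591175079345703)
yaw y -124.20995510762432 [ 8.62604246e-01  2.70714253e-02 -1.28723539e-01  1.46516977e-05
 -1.41593411e+00  1.11113419e-01]
```

>>> apply_moves --pt "0.0004 0.001 -0.055 0 0 0" --pt "0 0 -0.055 0 0 0" --pt "0 0 -0.025 0 0 0" --pt "0 0 -0.025 0 0 0" --pt "0 0 -0.025 0 0 0" --pt "0 0 -0.025 0 0 0" --pt "0 0 -0.005 0 0 0" --pt "0 0 0 0 0 0" --pt "0 0 0 0 0 0"

```text
clock: 12.45
ee_pos: [0.5108, 0.2955, 0.1884]
orientation: [-3.003, 0.921, -0.001]
contact_force: [0.5, 1.2, 0.9]
opening: 0.0684
grip_force: 0.0
```

>>> apply_moves --pt "0 0 0 0 0 0" --pt "0 0 0 0 0 0" --pt "0 0 0 0 0 0" --pt "0 0 0 0 0 0" --pt "0 0 0 0 0 0" --pt "0 0 0 0 0 0" --pt "0 0 0 0 0 0" --claw 0

```text
clock: 13.15
ee_pos: [0.5109, 0.2956, 0.1887]
orientation: [-3.002, 0.921, -0.002]
contact_force: [-0.1, 0.5, 4.4]
opening: 0.0434
grip_force: 61.5
```

>>> apply_moves --pt "0 0 0.073 0 0 0" --pt "0 0 0.073 0 0 0" --pt "0 0 0.073 0 0 0" --pt "0.0026 -0.079 0 0 0 -0.94" --pt "0.0026 -0.079 0 0 0 -0.94" --pt "0.0026 -0.079 0 0 0 -0.94" --pt "0.0026 -0.079 0 0 0 -0.94" --pt "0.0026 -0.079 0 0 0 -0.94" --pt "0.0026 -0.079 0 0 0 -0.94" --pt "0.0026 -0.079 0 0 0 -0.94" --pt "0.0026 -0.079 0 0 0 -0.94" --pt "0.0026 -0.079 0 0 0 -0.94" --pt "0.0026 -0.079 0 0 0 -0.94" --pt "0.0026 -0.079 0 0 0 -0.94" --pt "0.0026 -0.079 0 0 0 -0.94" --pt "0.0026 -0.079 0 0 0 -0.94" --pt "0.0026 -0.079 0 0 0 -0.94" --pt "0.0026 -0.079 0 0 0 -0.94" --pt "0 0 0 0 0 0" --pt "0 0 0 0 0 0"

```text
clock: 15.15
ee_pos: [0.5297, -0.298, 0.2958]
orientation: [1.918, -2.487, -0.003]
contact_force: [0.4, -0.2, -1.1]
opening: 0.0433
grip_force: 61.2
```

```bash
cat > held.py <<'E'
from h import *
import sys
n,off,h=sys.argv[1],float(sys.argv[2]),float(sys.argv[3])
o=robot.get_obs(); p,d=robot.snapshot("wrist"); c=robot.camera_info("wrist");K=c["intrinsics"];T=wristT(o,c); np.savez(f"pics/{n}.npz",p=p,d=d,T=T)
zt=o["ee_pos"][2]-off+h
hsv=cv2.cvtColor(p,cv2.COLOR_RGB2HSV); m=((hsv[...,0]<22)&(hsv[...,1]>70)&(hsv[...,2]>50)).astype(np.uint8); m[:240]=0; m[:,:230]=0; m[:,430:]=0
m=cv2.morphologyEx(m,cv2.MORPH_OPEN,np.ones((3,3))); k=max(cv2.findContours(m,0,1)[0],key=cv2.contourArea)[:,0]
P=ray(K,T,cv2.convexHull(k)[:,0],zt)[:,:2]*1000
Rm=R.from_rotvec(o["orientation"]).as_matrix(); print(o["clock"],o["ee_pos"],"yaw y",np.degrees(np.arctan2(Rm[1,1],Rm[0,1])))
print(cv2.minEnclosingCircle(P.astype(np.float32)), cv2.boundingRect(k))
cv2.imwrite(f"pics/{n}.png",cv2.resize(p[180:400,160:480],(640,440),interpolation=cv2.INTER_CUBIC)[:,:,::-1])
E
python3 held.py b1 .1747 .030
```

```text
15.15 [ 0.52970075 -0.29802764  0.29576385] yaw y 165.27246935195421
((527.7595825195312, -300.0314025878906), 18.34776496887207) (277, 240, 99, 89)
```

View pics/b1.png

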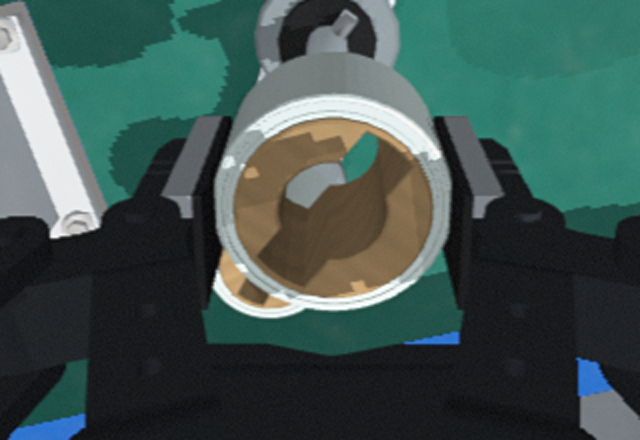

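The view shows roll b held, with its notch axis running from (278,275) to (392,149). The hub b key is at (348,15), and roll a, already seated, is behind at (260,290).

```bash
python3 - <<'E'
from h import *
f=np.load("pics/b1.npz");T=f["T"];K=robot.camera_info("wrist")["intrinsics"]
g=lambda q,z: ray(K,T,np.array(q)/2+[160,180],z)[:,:2]
P=g([(278,275),(392,149)],.2958-.1747+.03); v=P[1]-P[0]; print("mid",P.mean(0),np.hypot(*v),np.degrees(np.arctan2(v[1],v[0]))%180)
E2=g([(334,119),(334,300),(232,205),(434,205)],.1511); print(E2)
k=g([(348,17)],.041)[0]; w=k-np.array([.5303,-.2962]); print(np.hypot(*w),np.degrees(np.arctan2(w[1],w[0]))%180)
X=cloud(K,T,f["d"]);z=X[...,2];m=(np.hypot(X[...,0]-.5303,X[...,1]+.2962)<.029)&(z>.029)&(z<.036)
print(m.sum(),cv2.minEnclosingCircle((X[m][:,:2]*1000).astype(np.float32)))
E
```

```text
mid [ 0.52760335 -0.29939932] 0.033222593667815443 36.32638769925737
[[ 0.52272623 -0.3174711 ]
 [ 0.5322156  -0.28152852]
 [ 0.54500966 -0.30589236]
 [ 0.50942235 -0.29640197]]
0.013586123742649817 43.30019364859433
1020 ((530.6871948242188, -296.93170166015625), 23.945783615112305)
```

>>> apply_moves --pt "0.003 0.0045 0 0 0 0.6" --pt "0 0 -0.03 0 0 0" --pt "0 0 -0.03 0 0 0" --pt "0 0 -0.03 0 0 0" --pt "0 0 -0.03 0 0 0" --pt "0 0 -0.012 0 0 0" --pt "0 0 0 0 0 0" --pt "0 0 0 0 0 0"

```text
clock: 16.0
ee_pos: [0.5318, -0.2951, 0.2316]
orientation: [1.985, -2.435, 0.001]
contact_force: [0.0, 0.2, 0.2]
opening: 0.0434
grip_force: 61.2
```

>>> apply_moves --pt "0 0 -0.012 0 0 0" --pt "0 0 -0.012 0 0 0" --pt "0 0 -0.012 0 0 0" --pt "0 0 0 0 0 0" --pt "0 0 0 0 0 0"

```text
clock: 16.5
ee_pos: [0.5316, -0.295, 0.2129]
orientation: [1.985, -2.435, -0.001]
contact_force: [0.1, -0.0, -1.0]
opening: 0.0431
grip_force: 61.2
```

>>> apply_moves --pt "0 0 -0.006 0 0 0" --pt "0 0 -0.006 0 0 0" --pt "0 0 -0.002 0 0 0" --pt "0 0 0 0 0 0" --pt "0 0 0 0 0 0"

```text
clock: 17.0
ee_pos: [0.5317, -0.295, 0.2067]
orientation: [-1.985, 2.435, -0.001]
contact_force: [-0.6, 2.0, 5.2]
opening: 0.0438
grip_force: 61.7
```

>>> apply_moves --pt "0 0 0 0 0 0" --pt "0 0 0 0 0 0" --pt "0 0 0 0 0 0" --pt "0 0 0 0 0 0" --pt "0 0 0 0 0 0" --pt "0 0 0.05 0 0 0" --pt "0 0 0.06 0 0 0" --pt "0 0 0.06 0 0 0" --pt "0 0 0 0 0 0" --pt "0 0 0 0 0 0" --claw 0.8

```text
clock: 18.0
ee_pos: [0.5317, -0.295, 0.2919]
orientation: [-1.984, 2.434, -0.002]
contact_force: [0.2, 0.3, -1.1]
opening: 0.0684
grip_force: 0.0
```

```bash
python3 chk.py b2 .5303 -.2962 .062; python3 chk.py b3 .5636 -.2416 .074
```

```text
18.0 [ 0.53173355 -0.29495863  0.29194006] top z 0.0615 [ 97 434 848 921 643  80  36]
((530.4047241210938, -296.8348693847656), 22.54774284362793)
18.05 [ 0.53152063 -0.29484854  0.290682  ] top z 0.0725 [ 91 102 365 726 673 534  57]
((563.8799438476562, -242.34982299804688), 20.382814407348633)
```

>>> apply_moves --pt "-0.0202 0.0912 0 0 0 -0.633" --pt "-0.0202 0.0912 0 0 0 -0.633" --pt "-0.0202 0.0912 0 0 0 -0.633" --pt "-0.0202 0.0912 0 0 0 -0.633" --pt "-0.0202 0.0912 0 0 0 -0.633" --pt "-0.0202 0.0912 0 0 0 -0.633" --pt "-0.0202 0.0912 0 0 0 -0.633" --pt "-0.0202 0.0912 0 0 0 -0.633" --pt "-0.0202 0.0912 0 0 0 -0.633" --pt "-0.0202 0.0912 0 0 0 -0.633" --pt "-0.0202 0.0912 0 0 0 -0.633" --pt "-0.0202 0.0912 0 0 0 -0.633" --pt "-0.0202 0.0912 0 0 0 -0.633" --pt "-0.0202 0.0912 0 0 0 -0.633" --pt "0 0 0 0 0 0" --pt "0 0 0 0 0 0" --pt "0 0 0 0 0 0" --claw 0.9

```text
clock: 19.8
ee_pos: [0.3903, 0.3428, 0.2904]
orientation: [0.92, -3.003, 0.001]
contact_force: [-0.0, 0.4, 0.2]
opening: 0.0771
grip_force: 0.0
```

```bash
python3 chk.py c0 .3882 .3427 .052;python3 - <<'E'
from h import *
o=robot.get_obs();Rm=R.from_rotvec(o["orientation"]).as_matrix(); print("yaw y",np.degrees(np.arctan2(Rm[1,1],Rm[0,1])),o["qpos"])
E
```

```text
19.8 [0.39030794 0.34282398 0.29041325] top z 0.0515 [  97  483  873 1033  731   84   18]
((388.08612060546875, 342.1144714355469), 25.621673583984375)
yaw y 124.01861514778504 [ 1.10806154e+00 -1.60470480e-01 -3.14352622e-01 -7.07121941e-05
 -1.41773609e+00 -2.08511035e+00]
```

>>> apply_moves --pt "-0.001 0 -0.05 0 0 0" --pt "0 0 -0.05 0 0 0" --pt "0 0 -0.025 0 0 0" --pt "0 0 -0.025 0 0 0" --pt "0 0 -0.025 0 0 0" --pt "0 0 -0.022 0 0 0" --pt "0 0 0 0 0 0" --pt "0 0 0 0 0 0"

```text
clock: 20.65
ee_pos: [0.3898, 0.3436, 0.1929]
orientation: [-0.92, 3.003, -0.0]
contact_force: [0.5, 0.1, -0.4]
opening: 0.0768
grip_force: 0.0
```

>>> apply_moves --pt "0 0 0 0 0 0" --pt "0 0 0 0 0 0" --pt "0 0 0 0 0 0" --pt "0 0 0 0 0 0" --pt "0 0 0 0 0 0" --pt "0 0 0 0 0 0" --pt "0 0 0 0 0 0" --claw 0

```text
clock: 21.35
ee_pos: [0.39, 0.3438, 0.1938]
orientation: [-0.92, 3.002, 0.002]
contact_force: [-1.5, 0.3, 4.9]
opening: 0.0493
grip_force: 62.6
```

>>> apply_moves --pt "0 0 0.073 0 0 0" --pt "0 0 0.073 0 0 0" --pt "0 0 0.073 0 0 0" --pt "0.0145 -0.0924 0 0 0 -0.057" --pt "0.0145 -0.0924 0 0 0 -0.057" --pt "0.0145 -0.0924 0 0 0 -0.057" --pt "0.0145 -0.0924 0 0 0 -0.057" --pt "0.0145 -0.0924 0 0 0 -0.057" --pt "0.0145 -0.0924 0 0 0 -0.057" --pt "0.0145 -0.0924 0 0 0 -0.057" --pt "0.0145 -0.0924 0 0 0 -0.057" --pt "0.0145 -0.0924 0 0 0 -0.057" --pt "0.0145 -0.0924 0 0 0 -0.057" --pt "0.0145 -0.0924 0 0 0 -0.057" --pt "0.0145 -0.0924 0 0 0 -0.057" --pt "0.0145 -0.0924 0 0 0 -0.057" --pt "0.0145 -0.0924 0 0 0 -0.057" --pt "0.0145 -0.0924 0 0 0 -0.057" --pt "0 0 0 0 0 0" --pt "0 0 0 0 0 0"

```text
clock: 23.35
ee_pos: [0.4981, -0.3505, 0.3003]
orientation: [0.803, -3.035, -0.004]
contact_force: [-0.9, -0.4, -0.5]
opening: 0.0497
grip_force: 62.6
```

```bash
python3 held.py c1 .1798 .038
```

```text
23.35 [ 0.4981326  -0.35048055  0.30032454] yaw y 119.64960294606463
((495.0189208984375, -351.4698181152344), 21.235549926757812) (268, 240, 118, 101)
```

View pics/c1.png

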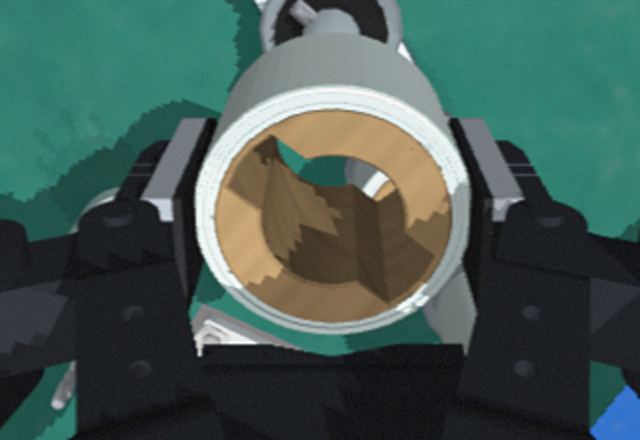

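The view shows roll c held. Its notch axis runs from (258,160) to (412,283), and the hub c key at (300,12) points the same way.

>>> apply_moves --pt "0 0 0 0 0 0" --pt "0 0 -0.03 0 0 0" --pt "0 0 -0.03 0 0 0" --pt "0 0 -0.03 0 0 0" --pt "0 0 -0.03 0 0 0" --pt "0 0 -0.012 0 0 0" --pt "0 0 0 0 0 0" --pt "0 0 0 0 0 0"

```text
clock: 24.2
ee_pos: [0.4986, -0.3497, 0.2365]
orientation: [-0.807, 3.036, -0.001]
contact_force: [-0.1, -0.2, 0.3]
opening: 0.0496
grip_force: 62.6
```

>>> apply_moves --pt "0 0 -0.012 0 0 0" --pt "0 0 -0.012 0 0 0" --pt "0 0 -0.012 0 0 0" --pt "0 0 0 0 0 0" --pt "0 0 0 0 0 0"

```text
clock: 24.7
ee_pos: [0.4984, -0.3496, 0.2179]
orientation: [0.807, -3.036, -0.0]
contact_force: [-0.2, 0.3, -0.5]
opening: 0.0494
grip_force: 62.6
```

>>> apply_moves --pt "0 0 -0.006 0 0 0" --pt "0 0 -0.006 0 0 0" --pt "0 0 -0.002 0 0 0" --pt "0 0 0 0 0 0" --pt "0 0 0 0 0 0"

```text
clock: 25.2
ee_pos: [0.4986, -0.3496, 0.2119]
orientation: [-0.807, 3.036, -0.001]
contact_force: [-2.2, 1.8, 4.8]
opening: 0.0493
grip_force: 63.1
```

>>> apply_moves --pt "0 0 0 0 0 0" --pt "0 0 0 0 0 0" --pt "0 0 0 0 0 0" --pt "0 0 0 0 0 0" --pt "0 0 0 0 0 0" --pt "0 0 0.05 0 0 0" --pt "0 0 0.06 0 0 0" --pt "0 0 0.06 0 0 0" --pt "0 0 0 0 0 0" --pt "0 0 0 0 0 0" --claw 0.85

```text
clock: 26.2
ee_pos: [0.4986, -0.3496, 0.297]
orientation: [-0.807, 3.034, -0.001]
contact_force: [0.1, -0.3, -0.6]
opening: 0.0727
grip_force: 0.0
```

```bash
python3 chk.py c2 .4971 -.3508 .070; python3 chk.py c3 .5303 -.2962 .062
```

```text
26.2 [ 0.49859515 -0.34955843  0.29698105] top z 0.0695 [ 164  564 1023 1173  874  120   35]
((496.56927490234375, -350.95806884765625), 25.69029426574707)
26.25 [ 0.49837751 -0.34943571  0.29562821] top z 0.0615 [108 381 678 721 556  56  36]
((530.1929931640625, -297.2655334472656), 22.789674758911133)
```

>>> apply_moves --pt "0.0102 0.0892 0 0 0 -0.153" --pt "0.0102 0.0892 0 0 0 -0.153" --pt "0.0102 0.0892 0 0 0 -0.153" --pt "0.0102 0.0892 0 0 0 -0.153" --pt "0.0102 0.0892 0 0 0 -0.153" --pt "0.0102 0.0892 0 0 0 -0.153" --pt "0.0102 0.0892 0 0 0 -0.153" --pt "0.0102 0.0892 0 0 0 -0.153" --pt "0.0102 0.0892 0 0 0 -0.153" --pt "0.0102 0.0892 0 0 0 -0.153" --pt "0.0102 0.0892 0 0 0 -0.153" --pt "0.0102 0.0892 0 0 0 -0.153" --pt "0.0102 0.0892 0 0 0 -0.153" --pt "0.0102 0.0892 0 0 0 -0.153" --pt "0 0 0 0 0 0" --pt "0 0 0 0 0 0" --pt "0 0 0 0 0 0" --claw 0.95

```text
clock: 28.0
ee_pos: [0.5698, 0.2742, 0.2953]
orientation: [0.52, -3.097, 0.001]
contact_force: [0.2, -0.4, 0.4]
opening: 0.081
grip_force: 0.0
```

```bash
python3 chk.py d0 .5684 .2738 .048
```

```text
28.0 [0.56980551 0.27420833 0.29532541] top z 0.0475 [ 103  510  929 1133  790   91    5]
((568.5530395507812, 273.9652099609375), 28.525171279907227)
```

>>> apply_moves --pt "0.001 0 -0.055 0 0 0" --pt "0 0 -0.055 0 0 0" --pt "0 0 -0.025 0 0 0" --pt "0 0 -0.025 0 0 0" --pt "0 0 -0.025 0 0 0" --pt "0 0 -0.023 0 0 0" --pt "0 0 0 0 0 0" --pt "0 0 0 0 0 0"

```text
clock: 28.85
ee_pos: [0.5705, 0.2749, 0.1924]
orientation: [-0.521, 3.098, -0.0]
contact_force: [0.1, 0.1, 1.0]
opening: 0.0812
grip_force: 0.0
```

>>> apply_moves --pt "0 0 0 0 0 0" --pt "0 0 0 0 0 0" --pt "0 0 0 0 0 0" --pt "0 0 0 0 0 0" --pt "0 0 0 0 0 0" --pt "0 0 0 0 0 0" --pt "0 0 0 0 0 0" --claw 0

```text
clock: 29.55
ee_pos: [0.5707, 0.2752, 0.1936]
orientation: [-0.521, 3.096, 0.001]
contact_force: [-1.0, -0.2, 5.4]
opening: 0.0556
grip_force: 64.1
```

>>> apply_moves --pt "0 0 0.073 0 0 0" --pt "0 0 0.073 0 0 0" --pt "0 0 0.073 0 0 0" --pt "-0.0141 -0.0904 0 0 0 0.448" --pt "-0.0141 -0.0904 0 0 0 0.448" --pt "-0.0141 -0.0904 0 0 0 0.448" --pt "-0.0141 -0.0904 0 0 0 0.448" --pt "-0.0141 -0.0904 0 0 0 0.448" --pt "-0.0141 -0.0904 0 0 0 0.448" --pt "-0.0141 -0.0904 0 0 0 0.448" --pt "-0.0141 -0.0904 0 0 0 0.448" --pt "-0.0141 -0.0904 0 0 0 0.448" --pt "-0.0141 -0.0904 0 0 0 0.448" --pt "-0.0141 -0.0904 0 0 0 0.448" --pt "-0.0141 -0.0904 0 0 0 0.448" --pt "-0.0141 -0.0904 0 0 0 0.448" --pt "-0.0141 -0.0904 0 0 0 0.448" --pt "-0.0141 -0.0904 0 0 0 0.448" --pt "0 0 0 0 0 0" --pt "0 0 0 0 0 0"

```text
clock: 31.55
ee_pos: [0.464, -0.404, 0.3002]
orientation: [1.39, -2.816, -0.004]
contact_force: [-0.0, 0.7, -0.9]
opening: 0.0552
grip_force: 64.1
```

```bash
python3 held.py d1 .1796 .034
```

```text
31.55 [ 0.46398475 -0.40401055  0.30017371] yaw y 142.5233294365648
((461.61785888671875, -405.1982421875), 24.14442253112793) (261, 240, 131, 101)
```

View pics/d1.png

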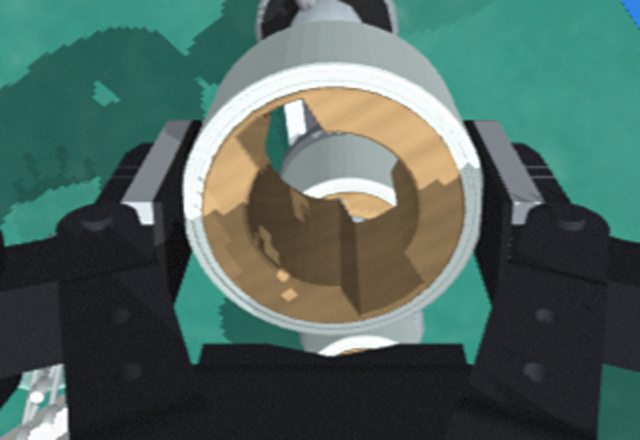

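The view shows roll d held. Its notch axis runs from upper left (280,110) to lower right (390,290), roughly along the hub d key at (308,8), and roll c can be seen through the bore.

>>> apply_moves --pt "0 0 0 0 0 0" --pt "0 0 -0.03 0 0 0" --pt "0 0 -0.03 0 0 0" --pt "0 0 -0.03 0 0 0" --pt "0 0 -0.03 0 0 0" --pt "0 0 -0.012 0 0 0" --pt "0 0 0 0 0 0" --pt "0 0 0 0 0 0"

```text
clock: 32.4
ee_pos: [0.4647, -0.4032, 0.2359]
orientation: [1.394, -2.815, 0.0]
contact_force: [-0.9, -0.7, -0.8]
opening: 0.0554
grip_force: 64.1
```

>>> apply_moves --pt "0 0 -0.012 0 0 0" --pt "0 0 -0.012 0 0 0" --pt "0 0 -0.012 0 0 0" --pt "0 0 0 0 0 0" --pt "0 0 0 0 0 0"

```text
clock: 32.9
ee_pos: [0.4646, -0.4032, 0.2175]
orientation: [1.394, -2.815, -0.001]
contact_force: [-0.2, 1.0, -0.8]
opening: 0.055
grip_force: 64.1
```

>>> apply_moves --pt "0 0 -0.006 0 0 0" --pt "0 0 -0.006 0 0 0" --pt "0 0 -0.001 0 0 0" --pt "0 0 0 0 0 0" --pt "0 0 0 0 0 0"

```text
clock: 33.4
ee_pos: [0.4647, -0.4033, 0.2116]
orientation: [-1.394, 2.815, -0.001]
contact_force: [-0.7, 0.5, 1.4]
opening: 0.0552
grip_force: 64.4
```

>>> apply_moves --pt "0 0 0 0 0 0" --pt "0 0 0 0 0 0" --pt "0 0 0 0 0 0" --pt "0 0 0 0 0 0" --pt "0 0 0 0 0 0" --pt "0 0 0.05 0 0 0" --pt "0 0 0.06 0 0 0" --pt "0.03 0.05 0.06 0 0 0" --pt "0.03 0.05 0.05 0 0 0" --pt "0.03 0.05 0.05 0 0 0" --pt "0 0 0 0 0 0" --pt "0 0 0 0 0 0" --claw 0.9

```text
clock: 34.6
ee_pos: [0.5099, -0.3277, 0.3466]
orientation: [-1.395, 2.814, -0.001]
contact_force: [-0.1, -0.5, -0.2]
opening: 0.077
grip_force: 0.0
```

```bash
for a in "e1 .4637 -.405 .066" "e2 .4971 -.3508 .070" "e3 .5303 -.2962 .062" "e4 .5636 -.2416 .074"; do python3 chk.py $a; done; python3 -c "
import numpy as np,cv2;cv2.imwrite('pics/fin.png',np.load('pics/e1.npz')['p'][:,:,::-1])"
```

```text
34.6 [ 0.50993787 -0.32766091  0.34658241] top z 0.0655 [  98  505 1008 1189  915  196   81]
((462.97564697265625, -404.3591613769531), 28.43329620361328)
34.65 [ 0.5095109  -0.32811164  0.34542704] top z 0.0695 [ 93 434 690 887 586 124  28]
((496.61907958984375, -350.7085266113281), 25.508312225341797)
34.7 [ 0.50929131 -0.32841298  0.34488554] top z 0.0615 [ 60 263 504 511 417  54  17]
((530.5089111328125, -297.0854797363281), 22.500402450561523)
34.75 [ 0.50918381 -0.32861899  0.34473994] top z 0.0725 [ 54  70 226 420 396 307  38]
((564.1063842773438, -242.81546020507812), 20.419160842895508)
```

View pics/fin.png

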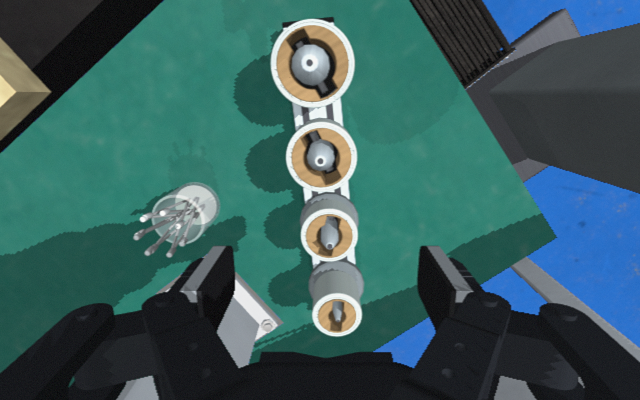

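All four rolls are on their hubs at full seated height: d (312,62), c (321,157), b (329,235), a (337,314). The jar is still standing at (187,212).

```bash
python3 -c "
from bench import robot
print(robot.hand_in())"
```

```text
the job is handed in; nothing more can be done
None
```

All four rolls (a, b, c and d) are seated fully home on their matching hubs, each with its notches over the drive keys. The job was handed in at about 35 s; the final view shows the jar still standing, and the arm stayed well clear of the bottle, which I did not re-check.

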